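Prime the hand-cream pump and snap its cap on

ROBOT

A 6-joint arm with a two-finger parallel gripper is mounted at the origin on the work surface. World frame = base frame: x ahead of the robot, y to its left, z up, the work surface at z = 0. Lengths are in m, angles in rad, forces in N, time in s.
With the tool pointing down it reaches from about 0.3 to 0.775 m from the base axis. Payload 14.6 kg.
Tool frame: the origin (TCP) lies midway between the tips of the shut fingers; the grasp point (between the pads) lies 19 mm behind it; z points along the fingers, y is the line along which they close (so a half turn about z gives the same grasp; the last joint's range is limited). The gripper opens to 94 mm and grips with 3 to 60 N. Pads are 16 mm wide; open, the fingers measure 119 mm over their backs; the gripper's body (75 mm by 177 mm) begins 78 mm behind the grasp point.
Start: joints at [-1.205, 0.3, 1.521, -0, 1.321, -0.067], TCP at [0.231, -0.499, 0.205] pointing down, gripper open.
Joint ranges: [-3.03, 3.03], [-0.79, 2.21], [0.23, 2.52], [-1.04, 4.18], [0, 3.07], [-2.55, 2.55]. Speed limits (rad/s): [2.22, 2.22, 2.57, 3.14, 3.14, 3.14].

INTERFACE

Orientations are given as a rotation vector (axis times angle).
In Python, from cell import move_to, move_l, goto_joints, grip, hold, inverse_kinematics, capture, get_calibration, MotionError, close_job, boxes_of, read_clock, read_joint_pos, read_dq, read_tau, read_tcp_pos, read_tool_rot, read_force, read_torque, read_gripper_width, read_gripper_force gives the robot as it stands. Calls block until the motion is done:
- move_to(position, orientation): joint-space move of the TCP to a pose.
- move_l(position, orientation=None, max_speed=0.15, threshold=None): straight line of the TCP; orientation=None keeps the orientation; max_speed is the mean speed in m/s. With threshold (N) it stops when the force on the tool has changed by that much, and returns True; else False.
- goto_joints(angles): joint-space move.
- grip(opening, grasp_force=None): finger opening in m; grasp_force is the grip in N (None keeps the last); returns when the fingers have stopped.
- hold(seconds).
- inverse_kinematics(position, orientation): joint angles nearest the present ones, or None.
- capture(name): name is "scene" or "top" or "wrist"; returns the picture (384x512x3 uint8, red, green, blue); there is no depth.
- get_calibration(name): a dict with "fx", "fy", "cx", "cy" (pixels), "eye" and "rotation" of the camera in the world. Camera axes: x right, y down, z forward; pixel columns grow to the right and rows downward; lengths in m; the calibration is good to about 2 mm. A picture is of the moment at which its call begins: read the wrist's pose just before it. get_calibration takes no time and is no camera call; for the wrist camera it gives the pose at the moment of the call.
A pose or a line that the arm cannot do raises MotionError and nothing moves.
- close_job(): hands the job in; it is judged then, once.
Trained networks look in the newest picture that a camera, given by its name, has taken for a name from the list of things; names that differ only in an ending like _2 or _b are one class to them, and where a whole thing is asked for, a point or a joint stands for the part that bears it (a point fixed in the world has none). Each returns a list of dicts, best first, with "conf" (0 to 1); they miss things now and then, are a little off and sometimes report something else, mostly with a low value. They report only what shows in the picture. A call takes as long as a camera call. They do not tell look-alikes from the thing itself.
- boxes_of(camera, target): "xy" ([column, row] in pixels, amid what is visible of it).
Readings, each from a call of its own:
- read_clock(): time.
- read_joint_pos(): joint angles.
- read_dq(): joint speeds.
- read_tau(): joint torques, N m.
- read_tcp_pos(): TCP position.
- read_tool_rot(): TCP orientation.
- read_force(): force on the tool from outside, world axes, zero at the start.
- read_torque(): the same for the moment, N m.
- read_gripper_width(): finger opening in m.
- read_gripper_force(): force on a finger pad.
Only numpy, scipy, OpenCV 4.12 (cv2) and the standard library are available. Lean on these libraries where they do the work, as an engineer would, in place of code of your own. Each camera call takes 0.05 s, during which the arm holds its last target. There are 200 camera calls.

TASK

Get the hand-cream dispenser in the wooden stand ready: press its pump head all the way down to its stop and let it spring back up. Then take the tall round snap cap, put it upright over the pump, press through the click until it sits fully home on the bottle's shoulder, and finish while still holding it pressed firmly down. Leave the other things on the desk where they are.

Things in the scene. Friction and masses are not known exactly. Their poses are not given: they have to be found in the camera images.
- dispenser: Fixed hand-cream dispenser: square wooden stand 100 x 100 mm, 30 mm high, carrying an upright white round bottle, 60 mm diameter, whose flat shoulder is 110 mm above the desk; on the shoulder a narrower collar, above it the pump head. Origin: centre of the stand's underside, on the desk; z up along the bottle's axis. It does not move.
- seat (a point): Centre of the bottle's flat shoulder, on the bottle's axis, 110 mm above the desk: the cap's lower rim comes to sit here. Around it rises the collar (the stud): 34 mm diameter, 24 mm high, its top 6 mm tapering to 26 mm, with four sprung beads that stick out 3 mm, centred 8.5 mm above the shoulder.
- pump (a joint): How far the pump head is pressed, in m: 0 = up, 0.008 = down on its stop. A return spring needs 2.4 N to start and 7.2 N at the stop; let go, it comes back up.
- pump_top (a point): Centre of the pump head's flat top. The head is a white disc 22 mm in diameter and 10 mm thick on a stem; its top is 40 mm above the shoulder (150 mm above the desk) when up and moves straight down when pressed.
- cap: Snap cap: white plastic cup standing mouth down on the desk, 49 mm outside diameter, 48 mm tall, flat closed top, 25 to 50 g; the tallest of three white round things on the robot's left. Origin: centre of its lower open rim; z up to the top; any turn about z will do. Mouth 36 mm diameter inside the snap lip (1 mm clearance round the collar), 44 mm deep inside, so it clears the pump head.
- cap_top (a point): Centre of the cap's closed top, 48 mm above its rim. Set on the collar, the cap rests on the beads, rim about 11 mm above the shoulder; it takes about 9 N to press on (under 12 N); with the rim about 6 mm up it clicks, the force drops and the cap snaps on down to the shoulder. Holding it down there with 8 to 15 N is a firm press; under 4 N is too weak.
- jar_lid: Bystander: flat white disc lid, 68 mm diameter, 14 mm high, loose. Origin: centre of its underside.
- cream_jar: Bystander: low closed white jar with a lid seam, 56 mm diameter, 32 mm high, loose. Origin: centre of its underside.
- mug: Bystander: white mug, 80 mm diameter, 90 mm high, loose. Origin: centre of its underside.
- remote: Bystander: black remote control, 150 x 45 x 18 mm, lying flat, loose. Origin: centre of its underside.
- phone: Bystander: black phone, 150 x 72 x 9 mm, lying flat, loose. Origin: centre of its underside.
- tape_roll: Bystander: roll of brown tape lying flat, 84 mm diameter, 19 mm high, loose. Origin: centre of its underside.
- mouse: Bystander: black round computer mouse, 64 mm diameter, 34 mm high, loose. Origin: centre of its underside.
Not all that is in view belongs to the job. What is shaped like the dispenser but purple or yellow is not meant.

How it is judged:
On the way, in this order (a step that is already met when the one before it is completed fails the run):
1. the pump head is pressed down to its stop (at least 7 of its 8 mm) (value of joint pump above 0.007 m), for 0.1 s.
2. the pump head has come back up (value of joint pump below 0.0015 m), for 0.1 s.
3. the cap has clicked onto the collar and sits on the shoulder (z of cap in the frame of seat between -0.003 and 0.002 m and horizontal distance between cap and seat below 0.004 m and angle between cap's own z axis and vertical below 0.08 rad), for 0.2 s.
At the end, for the whole second after the job is handed in: The cap is upright (within 0.08 rad) and centred (within 4 mm) on the bottle's collar with its rim within 2 mm of the shoulder, the pump head under it is up, and through the last second the robot still touches the cap and presses it on the bottle with more than 4 N (all of step 3 and contact force between cap and dispenser above 4 N and contact force between any of the fingers, the arm and cap above 2 N and value of joint pump below 0.0015 m and linear speed of cap below 0.02 m/s); the arm keeps its last pose, push and grip.
It fails at once if another thing on the desk was pushed more than 30 mm (distance of any of jar_lid, cream_jar, mug, remote, phone, tape_roll, mouse from where it was at the start of the episode above 0.03 m).
It also fails if it takes over 53 s, if anything falls off the work surface, if the arm or the gripper's body presses on something with over 40 N, if the wrist force passes 120 N, or if a joint passes its speed limit or range.

## Working session

There is one attempt and no reset: what is moved stays moved. The work goes in short steps, each a Python script; the robot and the scene stay as the last script left them, time stands still between calls to the robot, and variables do not carry over. Pictures are saved under pics/ and viewed, at most 10 in all, crops included, and the job is handed in when it is done.

```bash
mkdir -p pics; ls; python3 - <<'E'
from cell import *
import cv2,numpy as np
ims=[]
for n in("scene","top"):
    im=capture(n); cv2.imwrite(f"pics/{n}0.png",im[...,::-1]); c=get_calibration(n)
    print(n,{k:np.round(v,3).tolist() for k,v in c.items()})
    for t in("dispenser","pump_top","cap","jar_lid","cream_jar","mug"):
        print(t,[(np.round(b["xy"]).tolist(),round(b["conf"],2)) for b in boxes_of(n,t)])
print(read_clock(),read_tool_rot())
E
```

```text
pics
scene {'fx': 388.559, 'fy': 388.559, 'cx': 243.599, 'cy': 189.539, 'eye': [0.894, 0.469, 0.956], 'rotation': [-0.902, -2.62, 0.961]}
dispenser [([265.0, 130.0], 0.96), ([224.0, 219.0], 0.95), ([217.0, 112.0], 0.9), ([381.0, 267.0], 0.76), ([286.0, 196.0], 0.6)]
pump_top [([392.0, 248.0], 0.62), ([224.0, 193.0], 0.56), ([286.0, 170.0], 0.47)]
cap [([262.0, 281.0], 0.89)]
jar_lid [([317.0, 296.0], 0.67)]
cream_jar [([262.0, 281.0], 0.67), ([283.0, 239.0], 0.63)]
mug [([192.0, 280.0], 0.58)]
top {'fx': 396.365, 'fy': 396.365, 'cx': 257.291, 'cy': 189.764, 'eye': [0.26, -0.1, 1.481], 'rotation': [-2.125, 2.132, -0.151]}
dispenser [([376.0, 248.0], 0.96), ([254.0, 230.0], 0.92), ([158.0, 239.0], 0.81), ([268.0, 182.0], 0.74), ([207.0, 168.0], 0.71), ([323.0, 265.0], 0.6)]
pump_top []
cap [([206.0, 170.0], 0.45)]
jar_lid [([180.0, 190.0], 0.71), ([262.0, 180.0], 0.62)]
cream_jar [([223.0, 202.0], 0.74), ([340.0, 169.0], 0.72)]
mug [([232.0, 128.0], 0.83)]
0.7 [-3.06829687e+00 -6.74559880e-01 -1.98349181e-05]
```

View pics/scene0.png

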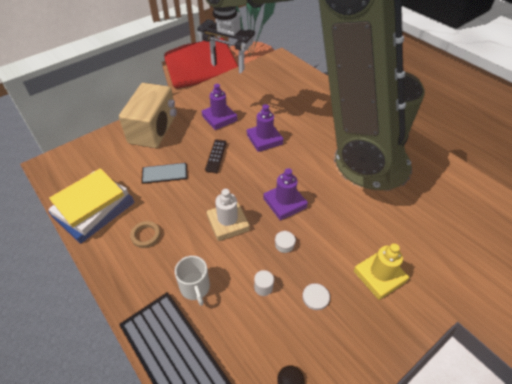

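View pics/top0.png

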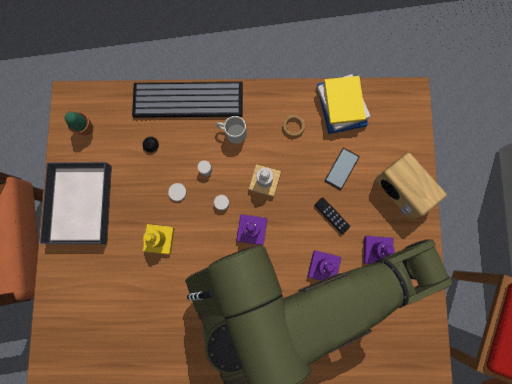

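The scene picture shows the target on its wooden stand at about (228,212), with the cap at (263,283), jar at (285,241), lid at (316,296) and mug at (192,280). In the top picture the pump is at about (265,175), the cap at (204,168), the jar at (221,203) and the lid at (177,192).

```bash
cat > h.py <<'E'
from cell import *
import cv2,numpy as np
from scipy.spatial.transform import Rotation as R
def Rm(c):
    r=np.array(c["rotation"]); return r if r.shape==(3,3) else R.from_rotvec(r).as_matrix()
def pix(c,uv,z):
    d=Rm(c)@[(uv[0]-c["cx"])/c["fx"],(uv[1]-c["cy"])/c["fy"],1]; e=np.array(c["eye"])
    return (e+d*(z-e[2])/d[2])[:2]
def proj(c,p):
    q=Rm(c).T@(np.array(p)-c["eye"]); return np.array([c["fx"]*q[0]/q[2]+c["cx"],c["fy"]*q[1]/q[2]+c["cy"]])
def down(yaw): # tool z down; tool y axis at yaw from world y
    return (R.from_euler('z',yaw)*R.from_rotvec([np.pi,0,0])).as_rotvec()
E
python3 - <<'E'
from h import *
s,t=get_calibration("scene"),get_calibration("top")
for n,a,b,z in(("cap top",(263,275),(204,164),.048),("cap base",(264,290),None,0),("stand",(228,219),(265,182),.03),("pump",(227,193),(265,174),.15),("jar",(285,238),(221,202),.03),("lid",(316,295),(177,192),.014),("mug",(192,266),(235,128),.09),("yel",None,(158,240),.03)):
    print(n,a and pix(s,a,z),b and pix(t,b,z))
w=get_calibration("wrist");p=read_tcp_pos();T=R.from_rotvec(read_tool_rot()).as_matrix()
print(T,"cam in tool",T.T@(np.array(w["eye"])-p),T.T@Rm(w),w["fx"],w["cx"],w["cy"])
for z in("scene","top"):
    im=cv2.imread(f"pics/{z}0.png")
    x,y=((190,170) if z=="scene" else (160,140))
    cv2.imwrite(f"pics/{z}c.png",cv2.resize(im[y:y+(140 if z=="scene" else 90),x:x+(150 if z=="scene" else 130)],None,fx=4 if z=="scene" else 6,fy=4 if z=="scene" else 6,interpolation=cv2.INTER_CUBIC))
E
```

```text
cap top [0.57494556 0.11604425] [0.59045569 0.12575558]
cap base [0.58376865 0.13265895] None
stand [ 0.53409978 -0.09351529] [ 0.52463716 -0.10028918]
pump [ 0.53209333 -0.09162168] [ 0.53055327 -0.10041344]
jar [0.44700125 0.05881486] [0.45036007 0.06269385]
lid [0.49199503 0.23063475] [0.49109089 0.23082109]
mug [0.71356353 0.00352712] [0.71467152 0.00828316]
yel None [0.31145418 0.29140043]
[[ 9.07790241e-01  4.19424460e-01  7.96853130e-06]
 [ 4.19424460e-01 -9.07790241e-01  2.25628844e-05]
 [ 1.66971806e-05 -1.71401694e-05 -1.00000000e+00]] cam in tool [ 0.07878612 -0.00054681 -0.17962746] [[ 9.95310329e-05 -9.62510590e-01 -2.71244086e-01]
 [ 9.99999973e-01  1.53195889e-04 -1.76673474e-04]
 [ 2.11603569e-04 -2.71244061e-01  9.62510579e-01]] 266.0109656348919 254.3636225194307 193.64156022967444
```

```bash
python3 - <<'E'
from h import *
move_to([.53,-.097,.26],down(np.pi/2))
c=get_calibration("wrist"); im=capture("wrist"); cv2.imwrite("pics/w1.png",im[...,::-1])
print(read_tcp_pos(),read_joint_pos(),read_clock(),proj(c,[.53,-.097,.15]))
np.savez("w1.npz",im=im,**c)
for n in("pump_top","dispenser"):print([(b["xy"],b["conf"]) for b in boxes_of("wrist",n)])
E
```

```text
[ 0.52983789 -0.09784351  0.25986965] [-2.50550275e-01  2.38422368e-01  1.47225991e+00 -8.20846840e-05
  1.43111739e+00 -2.48935463e-01] 2.5833 [254.9291095  191.18735012]
[([89.1, 149.3], 0.96), ([256.1, 193.8], 0.58)]
[([141.7, 359.0], 0.97), ([133.3, 142.3], 0.91), ([258.1, 168.5], 0.87), ([81.8, 264.3], 0.83)]
```

View pics/w1.png

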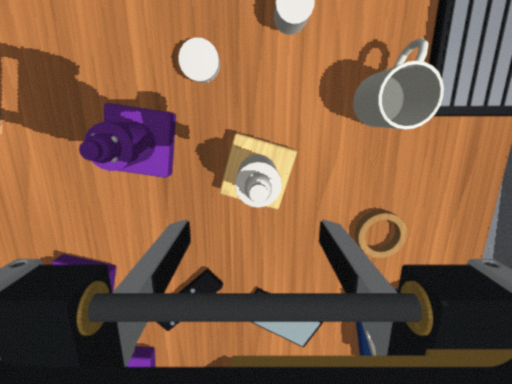

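The wrist picture shows the target pump at about (257,187), almost under the TCP. I'll enlarge that area.

```bash
python3 - <<'E'
from h import *
im=cv2.imread("pics/w1.png")
cr=cv2.resize(im[145:215,215:305],None,fx=8,fy=8,interpolation=cv2.INTER_CUBIC).astype(float)
cr=np.clip((cr-90)*1.55,0,255); cv2.imwrite("pics/w1c.png",cr)
E
```

```text
[ WARN:0@0.042] global loadsave.cpp:1063 imwrite_ Unsupported depth image for selected encoder is fallbacked to CV_8U.
```

View pics/w1c.png

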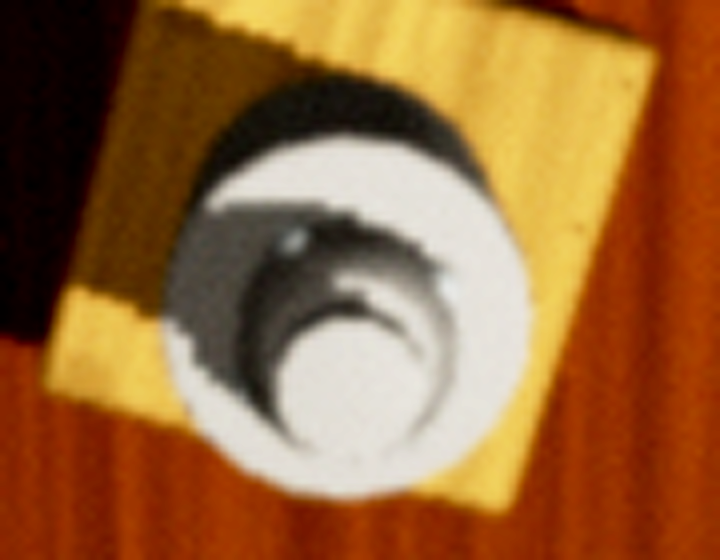

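```bash
python3 - <<'E'
from h import *
c=dict(np.load("w1.npz"))
print(pix(c,(258.4,193.8),.15),pix(c,(258.1,184.1),.11))
# bottle edges rough
for u in(166,531):print(pix(c,(215+u/8-.44,184.1),.11))
# cap look
move_to([.575,.125,.16],down(np.pi/2))
c=get_calibration("wrist"); im=capture("wrist"); cv2.imwrite("pics/w2.png",im[...,::-1]); np.savez("w2.npz",im=im,**c)
print(read_tcp_pos(),proj(c,[.58,.125,.048]),read_clock(),read_force())
print([(b["xy"],b["conf"]) for b in boxes_of("wrist","cap")])
E
```

```text
[ 0.53392196 -0.10006497] [ 0.53407854 -0.09849935]
[ 0.50504562 -0.0984665 ]
[ 0.56316348 -0.09853225]
[0.57547486 0.12368245 0.16088316] [258.7310208  190.34186047] 3.7083 [-0.56934382 -0.65768912  0.02492976]
[([257.7, 185.1], 0.71)]
```

View pics/w2.png

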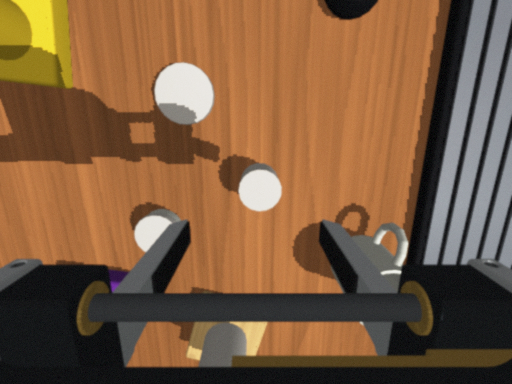

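The cap top is at about (260,190). Next I'll compute its centre and then press the pump.

```bash
python3 - <<'E'
from h import *
d=dict(np.load("w2.npz")); im=d.pop("im")
m=(im.min(2)>165).astype(np.uint8); m[:150]=0;m[230:]=0;m[:,:225]=0;m[:,300:]=0
n,l,s,ce=cv2.connectedComponentsWithStats(m); print(s[1:])
k=1+s[1:,4].argmax(); print(ce[k],pix(d,ce[k],.048))
grip(0.0)
P=[.534,-.099]
move_to([*P,.19],down(np.pi/2)); hold(.2); print(read_tcp_pos(),read_force())
print(move_l([*P,.136],max_speed=.03,threshold=12)); hold(.4)
print(read_tcp_pos(),read_force(),read_clock())
E
```

```text
[[ 239  170   42   41 1376]]
[259.62572674 189.88372093] [0.58101532 0.12553855]
[ 0.53426512 -0.09788114  0.18972284] [ 0.2554056  -0.31316827  0.23739039]
True
[ 0.53401216 -0.09900153  0.14224204] [-3.26827013  0.13376365  7.7572797 ] 8.1333
```

```bash
python3 - <<'E'
from h import *
P=[.534,-.099]
p=read_tcp_pos(); move_l([*P,p[2]-.0015],max_speed=.02,threshold=15); hold(.3); print(read_tcp_pos(),read_force())
move_l([*P,.20],max_speed=.08); hold(.2)
grip(.07)
C=[.581,.1255]
move_to([*C,.12],down(np.pi/2)); hold(.2); print(read_tcp_pos(),read_clock())
move_l([*C,.016],max_speed=.08,threshold=8); hold(.2); print(read_tcp_pos(),read_force())
grip(.044,25); hold(.2)
print(read_tcp_pos(),read_gripper_width(),read_gripper_force(),read_force(),read_clock())
im=capture("wrist"); cv2.imwrite("pics/w3.png",im[...,::-1])
c=get_calibration("wrist");np.savez("w3.npz",im=im,**c)
p=read_tcp_pos();print(proj(c,[p[0],p[1],.048]),proj(c,[C[0],C[1],.048]))
E
```

```text
[ 0.53411297 -0.09902976  0.14212215] [-7.6661694   2.52987615 15.91638457]
[0.58136194 0.12429388 0.12061675] 12.0833
[0.58113422 0.12553366 0.01630576] [ 0.21888393 -0.65069517 -0.32838006]
[0.58101202 0.12550851 0.01602489] 0.04893661928741034 25.000069360539783 [-1.55380561  0.4429724   0.65007643] 14.4
[254.9001039  252.79255799] [254.88396504 252.78876983]
```

View pics/w3.png

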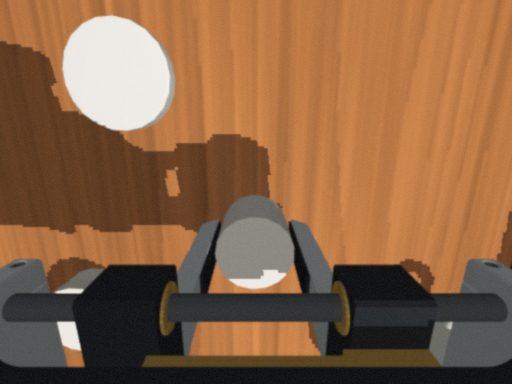

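The cap is held between the fingers, centred at about (255,251), which agrees with the TCP projection. I'll lift it and bring it over the pump.

```bash
python3 - <<'E'
from h import *
grip(.044,40)
p=read_tcp_pos(); move_l([p[0],p[1],.21],max_speed=.15)
P=[.534,-.099]
move_l([*P,.21],max_speed=.15); hold(.3); print(read_tcp_pos(),read_force(),read_gripper_width(),read_clock())
print(move_l([*P,.130],max_speed=.04,threshold=4)); hold(.2)
print(read_tcp_pos(),read_force(),read_torque(),read_clock())
im=capture("wrist"); cv2.imwrite("pics/w4.png",im[...,::-1])
im=capture("scene"); cv2.imwrite("pics/s4.png",cv2.resize(im[140:240,180:290,::-1],None,fx=5,fy=5))
E
```

```text
[ 0.5340303  -0.0987927   0.20998176] [ 0.75406817 -0.46744938  0.04223664] 0.048450918806673494 18.0833
True
[ 0.53405947 -0.09898631  0.13656018] [ 0.02468206 -0.11266626  5.04527108] [0.02788951 0.02096952 0.03435692] 19.9167
```

View pics/s4.png

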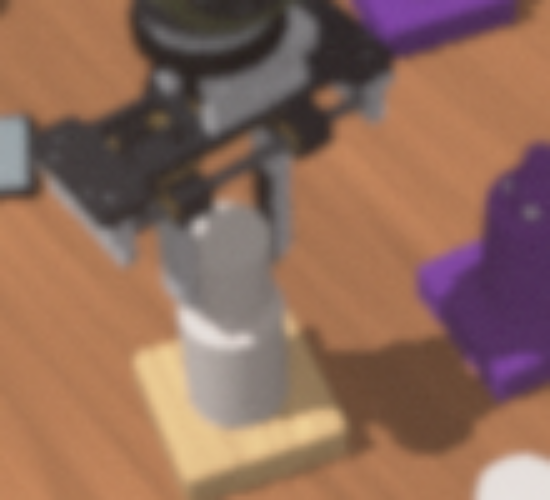

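The cap rests on the beads: rim about 11 mm above the shoulder, no side load. Now I'll press.

```bash
python3 - <<'E'
from h import *
P=[.534,-.099]
for z in np.arange(.1355,.119,-.001):
    move_l([*P,z],max_speed=.02); p=read_tcp_pos();f=read_force()
    print(round(z,4),np.round(p,4),np.round(f,1),round(read_gripper_width(),4))
    if z<.129 and f[2]>9: break
    if f[2]>30: break
hold(.3);print(read_tcp_pos(),read_force(),read_clock())
E
```

```text
0.1355 [ 0.5344 -0.0991  0.1363] [-1.7  0.3  6.3] 0.0482
0.1345 [ 0.5344 -0.0992  0.1354] [-1.9 -0.4  7.9] 0.0487
0.1335 [ 0.5344 -0.0991  0.1342] [-1.9  0.2  7. ] 0.0487
0.1325 [ 0.534  -0.099   0.1324] [-0.2  0.7 -2.2] 0.0483
0.1315 [ 0.5337 -0.0989  0.1307] [ 1.5 -0.3 -7.7] 0.0489
0.1305 [ 0.5337 -0.0989  0.13  ] [ 0.6 -1.2 -9.1] 0.0487
0.1295 [ 0.5337 -0.0989  0.1291] [  0.7   0.6 -10.2] 0.0489
0.1285 [ 0.534  -0.099   0.1286] [ 0.3 -0.1 -7.6] 0.0485
0.1275 [ 0.5343 -0.0991  0.1281] [ 0.6 -0.1 -0.7] 0.0486
0.1265 [ 0.5341 -0.0991  0.1267] [ 0.8 -0.6 -0.3] 0.0487
0.1255 [ 0.5342 -0.0991  0.126 ] [-1.   0.2  5. ] 0.0486
0.1245 [ 0.5343 -0.0991  0.1259] [-5.5  1.1 15.8] 0.0485
[ 0.53428258 -0.09911214  0.12586431] [-5.33358098  0.33422778 15.33588725] 23.3167
```

It clicked and the rim is on the shoulder. The force is just above the firm range, so I'll ease it to about 11 N and check.

```bash
python3 - <<'E'
from h import *
P=[.534,-.099]
move_l([*P,.1249],max_speed=.02); hold(.8)
for _ in range(3): hold(.3); print(read_tcp_pos(),read_force(),read_gripper_force(),read_clock())
im=capture("scene"); cv2.imwrite("pics/s5.png",cv2.resize(im[140:240,180:290,::-1],None,fx=5,fy=5))
E
```

```text
[ 0.53426263 -0.09907821  0.12590367] [-4.1783093   0.84606003 11.04742999] 40.003217577177566 24.6667
[ 0.53426183 -0.09907261  0.1259091 ] [-4.60361501  0.70141458 11.76842993] 40.00317506608553 24.9667
[ 0.53425682 -0.09906839  0.12591186] [-4.7360325   1.15188759 11.86365649] 40.00318789476296 25.2667
```

View pics/s5.png

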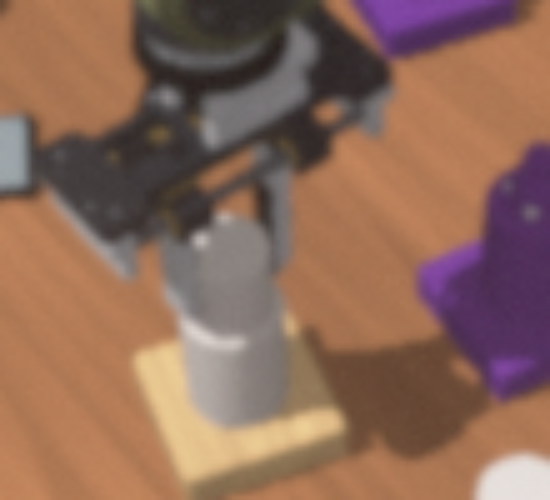

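The cap sits upright and level on the shoulder, at about (232,285) in the crop, with a steady 11.8 N on it.

```bash
python3 -c "
from cell import *
print(close_job())"
```

```text
the job is handed in; nothing more can be done
None
```

I pressed the pump to its stop and let it go, then clicked the cap fully home on the shoulder and handed in the job at about 25 s, still holding the cap down with about 12 N; the pump's return was not checked directly, and the verdict was not shown.

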